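# Latch a relay module onto the test jig's contacts

## Task

Set the red relay module down flat in the blue-walled nest of the test jig's sled, its blue terminal end toward the contact block, without dropping it. Then hook the wire loop of the draw latch over the sled's keeper hook and throw the red lever over past its dead centre, so that the latch holds the sled drawn up to the contacts. Leave the other things on the desk where they are.

Things in the scene. Friction and masses are not known exactly. Their poses are not given: they have to be found in the camera images.
- jig: grey bed plate of the test jig, 180 x 280 x 12 mm, fixed to the desk, origin at the centre of its underside. The sled travels along its y axis: aluminium sled at the +y end, red lever and black contact block (top 42 mm above the desk) at -y. The latch moves only in the plane x = -50 mm; the nest is at x = +45 mm
- nest (a point): where the middle of the board's outline is when the module lies home: 11 mm above the sled's deck, which is 21 mm above the desk. Blue walls 8 mm high, 5 mm thick; inside 46 mm along x by 76 mm along y; the -y wall is open in the middle toward the contact block. Jig axes; the module's axes agree with them when it lies right
- module_center (a point): loose module, red board 40 x 70 mm, 22 mm high, 0.08 kg: point 11 mm above its underside, 3 mm to +x of the board's middle. Two black relays, 22 mm wide along x centred here, reach from 10 mm to -y to 30 mm to +y of it, 6 to 22 mm above the underside: grasp them across x, 8 mm to +y of here, tips above the board (its face is 6 mm up). Home, it is 3 mm to +x of the nest point
- module_terminal (a point): middle of the module's blue terminal block (28 mm wide, 15 mm high), 24 mm to -y of the board's middle
- sled (a joint): travel of the sled toward contact block and lever (jig -y), m: 0 = out, where a spring holds it (6 N, 1.5 N more per mm); the shut latch holds it at about 0.015
- lever (a joint): lever angle, rad: 1.57 = upright, larger = leaning toward the sled (to 2.2), 0 = dead centre (handle level, pointing to jig -y), -0.18 = shut on its stop. Starts at 1.1 to 1.3; stays where left by slight friction (1 N at its end). With the loop hooked, shutting takes up to 11 N at 55 mm from the pivot, and short of dead centre the spring throws it back open
- lever_pivot (a point): fixed pivot of the lever, 45 mm above the desk; jig axes. The handle is a straight bar, 76 mm long from here, outer half red, 18 mm wide, 9 mm thick; its direction is jig -y times cos(lever) plus z times sin(lever). A pin in it 20 mm from the pivot carries the loop
- handle_end (a point): point on the middle line of the red handle, 70 mm from the pivot, 6 mm short of the handle's end
- loop_bar (a point): middle of the crossbar (6 mm thick, 36 mm long along x) at the end of the steel wire loop, 110 mm from the lever's pin; its y axis runs along the loop. The loop swings freely on that pin and drops by its own weight. Pulled to jig +y it leans the lever over, and the bar reaches 14 mm beyond its seat. At the start the bar lies on top of the keeper, 13 mm above its seat, on its lever side
- loop_tab (a point): grip point of the loop's yellow upright pull tab: 12 mm thick along x, 14 mm along y, 24 mm high, top 10 mm above this point. In the loop's frame it is 13 mm beyond the bar and 12 mm above it
- keeper_seat (a point): centre of the bar when hooked: just behind (+y of) the steel keeper hook on the sled, under its lip, 43 mm above the desk, over a ledge 5 mm below (10 mm wide); moves with the sled; jig axes. Keeper 14 mm wide, top 10 mm above here; its 4 mm thick lip ends 1 mm to +y of here: the bar must go down with its centre more than 4 mm to +y, then be drawn back under the lip
- green_board: green relay board 32 x 74 x 22 mm, bystander, leave alone
- long_board: long narrow green board 40 x 130 x 21 mm, bystander, leave alone
- programmer: small black stick with a metal plug, 20 x 62 x 11 mm, bystander, leave alone
- spool: solder spool 52 mm across, 40 mm high, bystander, leave alone
Mind the look-alikes: they are no part of the job. Of the things that look like the part that bears module_center, the larger one is meant.

How it is judged:
By the outcome, as a careful person would: the job done as asked, in the order asked, and still so for the second after the job is handed in, with the robot touching nothing.
It also fails if it takes over 61 s, if anything falls off the work surface, if the arm or the gripper's body presses on something with over 40 N, if the wrist force passes 120 N, or if a joint passes its speed limit or range.

## Robot

A 6-joint arm with a two-finger parallel gripper is mounted at the origin on a cart in front of the work surface, level with it; the furniture and walls round the work are solid. World frame = base frame: x ahead of the robot, y to its left, z up, the work surface at z = 0. Lengths are in mm, angles in rad, forces in N, time in s.
With the tool pointing down it reaches from about 350 to 775 mm from the base axis. Payload 7.3 kg.
Tool frame: the origin (TCP) lies on the front face of the gripper's body, between the roots of the fingers; the fingertips stand 66 mm ahead of it and the grasp point (between the pads) lies 47 mm ahead of it (bot.tip_extent is the distance from the TCP to the fingertips, in mm); z points along the fingers, y is the line along which they close (so a half turn about z gives the same grasp; the last joint's range is limited). The gripper opens to 92 mm and grips with 3 to 60 N. Pads are 19 mm wide; open, the fingers measure 130 mm over their backs; the gripper's body (75 mm by 190 mm) begins 47 mm behind the grasp point.
Start: joints at [0.967, 0.342, 1.524, -0, 1.275, -0.146], TCP at [232.023, 470.961, 292.241] pointing down, gripper open.
Joint ranges: [-2.53, 2.53], [-0.77, 2.02], [0.04, 2.7], [-1, 4.14], [0.28, 2.66], [-3.11, 3.11]. Speed limits (rad/s): [2.57, 2.57, 3.14, 3.14, 3.14, 3.14].

## Interface

Orientations are given as [roll, pitch, yaw] about the fixed x, y, z axes, in that order (R = Rz(yaw) Ry(pitch) Rx(roll)).
In Python, from plant import readout, viewer, order, bot gives the robot as it stands.
- The arm moves only by the shell command python3 -m creep 'ROWS'. ROWS is text: rows parted by semicolons, each of 7 numbers parted by spaces: the shift along the world's x, y, z in m, then the turn, a rotation vector about the world's x, y, z in rad, then the opening in per cent of the stroke, from 0 (shut) to 100 (fully open). A call has 1 to 8 rows; each row shifts and turns the commanded pose from where the row before left it; what a row does not reach is not made up. A row lasts 1/12 s, in which the tool goes at most 41.7 mm and 7.16 degrees, less where a joint would pass 70% of its speed; a pose out of reach is approached as far as the arm can. A call is refused whole if a number of a shift passes 0.0417 or a number of a turn 0.125, either way. A call with a gripper value outside its range is refused whole. The fingers move at their own pace and stop on an object; the grip force is fixed at half the most. Time passes only in rows, so rows that do not move let the fingers close. It gives the time, the measured TCP pose, the force, the opening and the grip force at its end, in the units of the state.
- readout.get_obs(): the state, without advancing time (a new reading comes with each control period).
- viewer.capture(name): name is "scene" or "top"; returns the picture (480x640x3 uint8, red, green, blue); there is no depth.
- viewer.camera_info(name): a dict with "fx", "fy", "cx", "cy" (pixels), "D" ([k1, k2, p1, p2, k3] as OpenCV has them; the pictures are not rectified), "origin" and "rotation" of the camera in the world. Camera axes: x right, y up, looking along -z (the intrinsics and any distortion apply to the point x, -y, -z); pixel columns grow to the right and rows downward; lengths in mm; the calibration is good to about 2 mm. A picture is of the moment at which its call begins. camera_info takes no time and is no camera call.
- order.close_job(): hands the job in; it is judged then, once.
The state is a dict: "time": time; "joint_positions": joint angles; "dq": joint speeds; "tau": joint torques, N m; "tool_pos": TCP position; "tcp_rot": TCP orientation; "contact_force": force on the tool from outside, world axes, zero at the start; "moment": the same for the moment, N m; "grip_width": finger opening in mm; "finger_force": force on a finger pad.
Only numpy, scipy, OpenCV 4.12 (cv2) and the standard library are available. Lean on these libraries where they do the work, as an engineer would, in place of code of your own. Each camera call takes 0.05 s, during which the arm holds its last target. There are 200 camera calls.

## Working session

There is one attempt and no reset: what is moved stays moved. The work goes in short steps, Python scripts to look and compute and a shell command to move; the robot and the scene stay as the last step left them, time stands still between calls to the robot, and variables do not carry over. Pictures are saved under pics/ and viewed, at most 10 in all, crops included, and the job is handed in when it is done.

```bash
ls; mkdir -p pics; python3 - <<'E'
from plant import readout, viewer, order, bot
import cv2
for n in("scene","top"):
    i=viewer.capture(n); cv2.imwrite(f"pics/{n}0.png",i[:,:,::-1]); print(viewer.camera_info(n))
print(readout.get_obs())
E
```

```text
pics
{'fx': 582.6772776818104, 'fy': 582.6772776818104, 'cx': 319.4719689612967, 'cy': 249.49264087262418, 'D': array([-0.18017573,  0.        ,  0.        ,  0.        ,  0.        ]), 'origin': array([-526.00976241, -931.62898453,  837.99245103]), 'rotation': array([ 1.05987146, -0.02039731, -0.89018785])}
{'fx': 526.4920006891301, 'fy': 526.4920006891301, 'cx': 323.91549145298177, 'cy': 231.4840113795053, 'D': array([-0.02962698,  0.        ,  0.        ,  0.        ,  0.        ]), 'origin': array([ 352.4387306 ,  -61.36126543, 1575.43357138]), 'rotation': array([ 0.12283775, -0.00417906, -1.54828804])}
{'time': 0.1, 'joint_positions': array([ 9.67015780e-01,  3.42637778e-01,  1.52490018e+00,  4.93048508e-05,
        1.27538590e+00, -1.46003769e-01]), 'dq': array([ 0.00101442, -0.0022105 , -0.00226949, -0.00114585, -0.00221931,
        0.00051819]), 'tau': array([ 2.42436530e-03, -4.32002056e+01, -2.44695908e+01,  7.20434426e-02,
        5.24982519e-02, -2.46977896e-05]), 'tool_pos': array([231.84749718, 470.74162422, 291.62975897]), 'tcp_rot': array([-3.14028247e+00, -2.40319631e-04,  2.68380133e+00]), 'contact_force': array([-1.13490036,  0.19987369,  0.40266889]), 'moment': array([ 0.00080814, -0.01662868, -0.00301211]), 'finger_force': 0.0, 'grip_width': 91.61434105186692}
```

View pics/scene0.png

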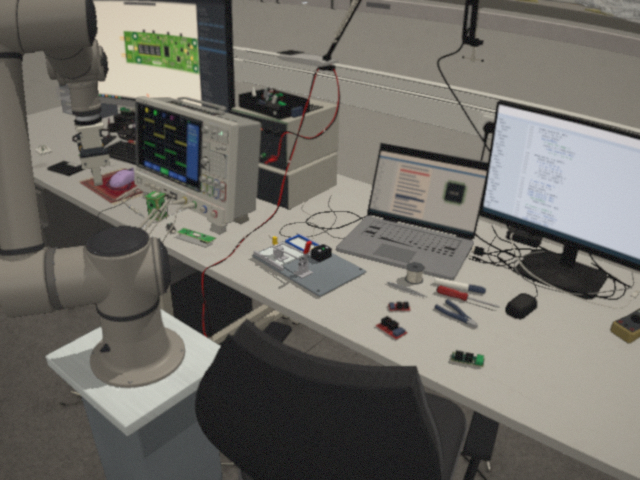

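View pics/top0.png

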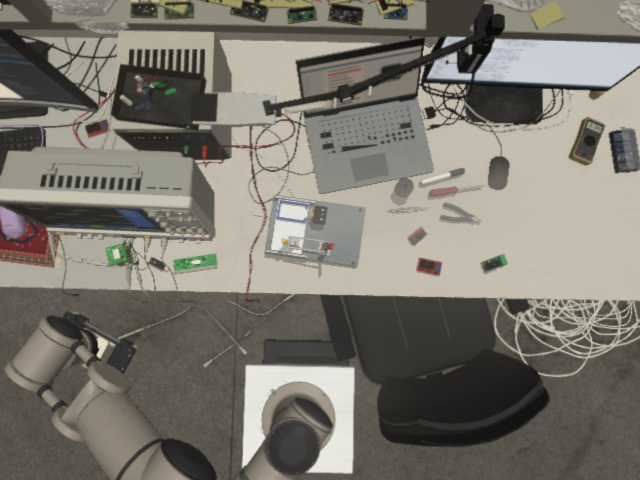

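The top view shows the jig at about (313,232), with the sled to the left. The larger red module is at (429,266) and its smaller look-alike at (417,236). I'll enlarge both areas.

```bash
cat > h.py <<'E'
import numpy as np, cv2
from scipy.spatial.transform import Rotation as R
from plant import readout, viewer, order, bot
def cam(n):
    c=viewer.camera_info(n); K=np.array([[c['fx'],0,c['cx']],[0,c['fy'],c['cy']],[0,0,1]])
    return K,c['D'],np.array(c['origin']),R.from_euler('xyz',c['rotation']).as_matrix()@np.diag([1,-1,-1])
def ray(n,u,v):
    K,D,o,M=cam(n); p=cv2.undistortPoints(np.array([[[u,v]]],float),K,D)[0,0]
    return o,M@np.array([p[0],p[1],1])
def onz(n,u,v,z):
    o,d=ray(n,u,v); return (o+d*(z-o[2])/d[2]).round(1)
def proj(n,P):
    K,D,o,M=cam(n); return cv2.projectPoints((np.atleast_2d(P)-o)@M,np.zeros(3),np.zeros(3),K,D)[0][:,0]
def tri(us,vs,ut,vt):
    (a,d),(b,e)=ray('scene',us,vs),ray('top',ut,vt)
    s=np.linalg.lstsq(np.c_[d,-e],b-a,rcond=None)[0]; p,q=a+s[0]*d,b+s[1]*e
    return ((p+q)/2).round(1),round(np.linalg.norm(p-q),1)
def crop(n,x,y,w,h,k,name):
    i=viewer.capture(n)[y:y+h,x:x+w,::-1]; cv2.imwrite(name,cv2.resize(i,None,fx=k,fy=k,interpolation=cv2.INTER_CUBIC))
def st():
    o=readout.get_obs(); print(o['time'],o['tool_pos'].round(1),o['tcp_rot'].round(3),o['contact_force'].round(1),round(o['grip_width'],1),o['finger_force'])
E
python3 - <<'E'
from h import *
i=viewer.capture('top'); s=viewer.capture('scene')
a=cv2.resize(i[190:280,255:455,::-1],None,fx=4,fy=4,interpolation=cv2.INTER_CUBIC)
b=cv2.resize(s[225:345,245:415,::-1],None,fx=4.7,fy=4.7,interpolation=cv2.INTER_CUBIC)
cv2.imwrite('pics/a1.png',a);cv2.imwrite('pics/b1.png',b);print(a.shape,b.shape,onz('top',429,266,0),onz('top',313,232,12))
E
```

```text
(360, 800, 3) (564, 799, 3) [ 450.1 -380.8    0. ] [543.3 -30.9  12. ]
```

View pics/a1.png

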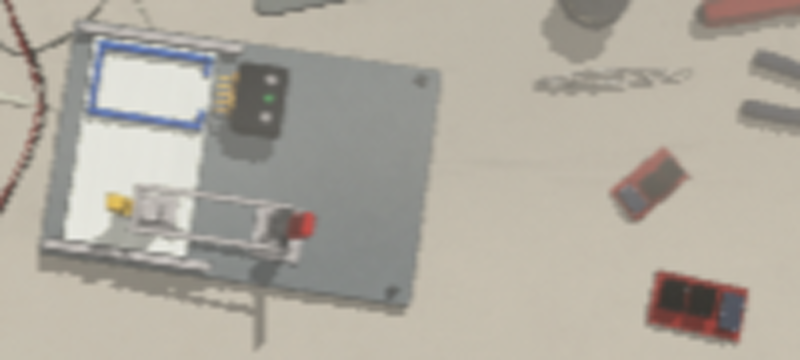

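View pics/b1.png

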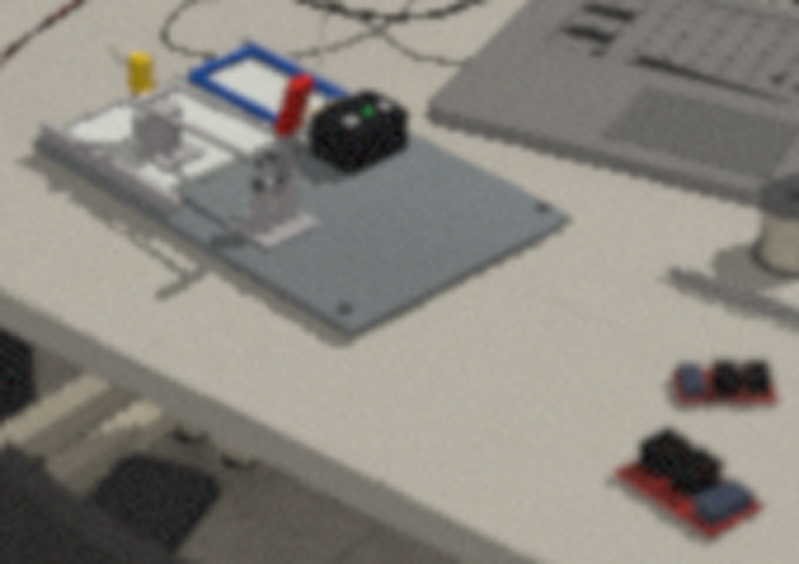

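```bash
cat > fit.py <<'E'
from h import *
from scipy.optimize import least_squares
T=lambda x,y:((x+.5)/4-.5+255,(y+.5)/4-.5+190)
S=lambda x,y:((x+.5)/4.7-.5+245,(y+.5)/4.7-.5+225)
def fit(pts,x0):  # (cam,(u,v),local xyz)
    def f(p):
        c,s=np.cos(p[2]),np.sin(p[2]); r=[]
        for n,uv,l in pts:
            w=[p[0]+c*l[0]-s*l[1],p[1]+s*l[0]+c*l[1],l[2]]
            r+=list(proj(n,w)[0]-uv)
        return np.array(r)
    q=least_squares(f,x0,loss='soft_l1',x_scale=[10,10,.05]); return q.x,f(q.x).reshape(-1,2).round(2)
E
python3 - <<'E'
from fit import *
j,r=fit([('top',T(440,70),(90,-140,12)),('top',T(408,308),(-90,-140,12)),('top',T(78,22),(90,140,12)),('top',T(40,258),(-90,140,12)),
 ('scene',S(570,217),(90,-140,12)),('scene',S(348,332),(-90,-140,12)),('scene',S(30,152),(-90,140,12))],[543,-31,-.1])
print('jig',j,'\n',r)
m,r=fit([('top',T(655,270),(20,35,6)),('top',T(748,287),(20,-35,6)),('top',T(739,343),(-20,-35,6)),('top',T(646,326),(-20,35,6)),
 ('scene',S(615,474),(-20,35,6)),('scene',S(708,536),(-20,-35,6)),('scene',S(762,503),(20,-35,6))],[450,-380,-.1])
print('mod',m,'\n',r)
c,s=np.cos(j[2]),np.sin(j[2]); J=lambda p:(np.array([[c,s],[-s,c]])@(p[:2]-j[:2])).round(1)
print('nest corners')
for q in [(102,41),(215,60),(203,130),(90,113)]: print(J(onz('top',*T(*q),29)))
for n,a,b in [('tab top',(140,55),(118,204)),('tab',(140,72),(120,204)),('leverend',(303,76),(314,224))]:
    P,e=tri(*S(*a),*T(*b)); print(n,P,e,J(P))
print('keeper top',J(onz('top',*T(152,205),53)),'pivot',J(onz('top',*T(275,222),45)))
E
```

```text
jig [ 5.48011256e+02 -3.77528500e+01 -1.13233416e-01] 
 [[ 0.86  0.23]
 [ 1.24  0.  ]
 [-0.66 -0.22]
 [-0.05 -0.27]
 [-0.14 -0.21]
 [ 0.14  0.27]
 [-1.14 -1.84]]
mod [ 4.49805092e+02 -3.79248012e+02 -1.62205132e-01] 
 [[ 0.06  0.12]
 [-0.15  0.16]
 [-0.01 -0.66]
 [ 0.14 -0.72]
 [-1.71 -0.08]
 [ 0.28  0.46]
 [ 0.12  0.61]]
nest corners
[ 74.8 116. ]
[72.  30.7]
[18.7 32.2]
[ 19.9 117. ]
tab top [509.1  48.6  80.6] 2.5 [-48.4  81.4]
tab [509.8  48.5  69. ] 1.1 [-47.7  81.4]
leverend [493.3 -90.1 122.4] 0.8 [-48.4 -58.2]
keeper top [-44.2  59.9] pivot [-43.6 -30.2]
```

```bash
python3 -m creep '0.021 -0.034 0 0 0 -0.116 100;0.021 -0.034 0 0 0 -0.116 100;0.021 -0.034 0 0 0 -0.116 100;0.021 -0.034 0 0 0 -0.116 100;0.021 -0.034 0 0 0 -0.116 100;0.021 -0.034 0 0 0 -0.116 100;0.021 -0.034 0 0 0 -0.116 100;0.021 -0.034 0 0 0 -0.116 100'
python3 -m creep '0.0034 -0.0357 0 0 0 -0.116 100;0.0034 -0.0357 0 0 0 -0.116 100;0.0034 -0.0357 0 0 0 -0.116 100;0.0034 -0.0357 0 0 0 0 100;0.0034 -0.0357 0 0 0 0 100;0.0034 -0.0357 0 0 0 0 100;0.0034 -0.0357 0 0 0 0 100;0.0034 -0.0357 0 0 0 0 100'
```

```text
time: 0.87
tool_pos: [400.6, 197.2, 292.3]
tcp_rot: [3.141, -0.0, 1.75]
contact_force: [0.7, 1.0, -0.8]
grip_width: 92.1
finger_force: 0.0
time: 1.53
tool_pos: [426.9, -88.4, 292.3]
tcp_rot: [3.141, -0.0, 1.408]
contact_force: [1.7, 0.4, 0.4]
grip_width: 91.8
finger_force: 0.0
```

```bash
python3 -m creep '0.0034 -0.0357 -0.016 0 0 0 100;0.0034 -0.0357 -0.016 0 0 0 100;0.0034 -0.0357 -0.016 0 0 0 100;0.0034 -0.0357 -0.016 0 0 0 100;0.0034 -0.0357 -0.016 0 0 0 100;0.0034 -0.0357 -0.016 0 0 0 100;0.0034 -0.0357 -0.016 0 0 0 100;0.0034 -0.0357 -0.016 0 0 0 100'
python3 -m creep '0 0 0 0 0 0 100;0 0 0 0 0 0 100'
```

```text
time: 2.2
tool_pos: [454.2, -374.0, 163.1]
tcp_rot: [-3.141, -0.0, 1.408]
contact_force: [0.3, -0.1, 0.2]
grip_width: 91.4
finger_force: 0.0
time: 2.37
tool_pos: [453.6, -373.3, 162.3]
tcp_rot: [-3.139, -0.002, 1.405]
contact_force: [0.1, 1.6, -0.6]
grip_width: 91.7
finger_force: 0.0
```

```bash
python3 -m creep '0 0.0015 -0.022 0 0 0 100;0 0 -0.022 0 0 0 100;0 0 -0.021 0 0 0 100;0 0 -0.021 0 0 0 60;0 0 0 0 0 0 40;0 0 0 0 0 0 30;0 0 0 0 0 0 0;0 0 0 0 0 0 0'
python3 -m creep '0 0 0 0 0 0 0;0 0 0 0 0 0 0;0 0 0 0 0 0 0;0 0 0 0 0 0 0'
python3 - <<'E'
from h import *
i=viewer.capture('top')[215:305,370:490,::-1]; s=viewer.capture('scene')[275:365,345:465,::-1]
cv2.imwrite('pics/c.png',cv2.resize(np.hstack([i,s]),None,fx=3.3,fy=3.3,interpolation=cv2.INTER_CUBIC))
E
```

```text
time: 3.03
tool_pos: [455.2, -371.0, 80.2]
tcp_rot: [3.139, 0.002, 1.408]
contact_force: [0.2, -0.2, 0.6]
grip_width: 63.3
finger_force: 0.0
time: 3.37
tool_pos: [454.5, -370.9, 78.6]
tcp_rot: [3.141, 0.0, 1.408]
contact_force: [0.4, 0.1, 0.0]
grip_width: 36.4
finger_force: 0.0
```

View pics/c.png

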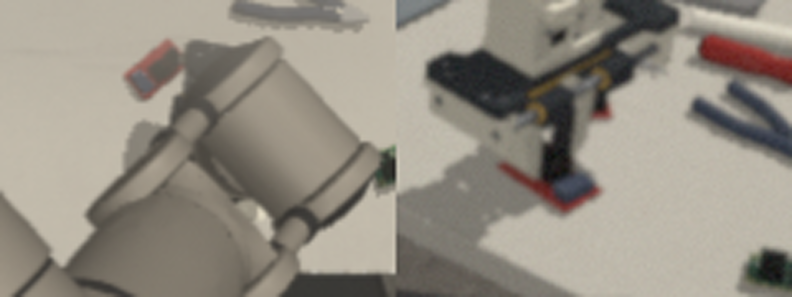

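The scene half shows the fingers straddling the relays, with the terminal end clear at about (572,185). The fingers are still closing.

```bash
python3 -m creep '0 0 -0.001 0 0 0 0;0 0 0 0 0 0 0;0 0 0 0 0 0 0;0 0 0 0 0 0 0;0 0 0 0 0 0 0;0 0 0 0 0 0 0'
```

```text
time: 3.97
tool_pos: [454.5, -370.9, 77.5]
tcp_rot: [3.141, 0.0, 1.408]
contact_force: [-0.3, 0.7, 3.9]
grip_width: 21.5
finger_force: 30.0
```

```bash
python3 - <<'E'
from fit import *
n,r=fit([('top',T(102,41),(28,43,29)),('top',T(215,60),(28,-43,29)),('top',T(203,130),(-28,-43,29)),('top',T(89,114),(-28,43,29)),
 ('scene',S(190,73),(-28,43,29)),('scene',S(250,42),(28,43,29))],[600,30,-.11])
print(n,'\n',r)
E
python3 -m creep '0 0 0.02 0 0 0.01 0;0 0 0.03 0 0 0.02 0;0 0 0.03 0 0 0.02 0;0 0 0.03 0 0 0 0;0 0 0.03 0 0 0 0;0 0 0 0 0 0 0'
```

```text
[ 6.02657986e+02  3.06390437e+01 -1.33141707e-01] 
 [[-0.13 -0.24]
 [ 0.1  -0.57]
 [ 0.11  0.32]
 [ 0.01 -0.14]
 [-1.21  0.12]
 [ 0.39  0.82]]
time: 4.47
tool_pos: [456.0, -372.3, 223.1]
tcp_rot: [3.134, 0.006, 1.458]
contact_force: [1.2, -1.1, -0.5]
grip_width: 21.7
finger_force: 30.0
```

```bash
python3 -m creep '0.01 0.025 0 0 0 0 0;0.0126 0.0345 0 0 0 0 0;0.0126 0.0345 0 0 0 0 0;0.0126 0.0345 0 0 0 0 0;0.0126 0.0345 0 0 0 0 0;0.0126 0.0345 0 0 0 0 0;0.0126 0.0345 0 0 0 0 0;0.0126 0.0345 0 0 0 0 0'
python3 -m creep '0.0126 0.0345 0 0 0 0 0;0.0126 0.0345 -0.01 0 0 0 0;0.0126 0.0345 -0.02 0 0 0 0;0.0126 0.0345 -0.02 0 0 -0.003 0;0.01 0.01 -0.02 0 0 -0.004 0;0 0 -0.01 0 0 0 0;0 0 0 0 0 0 0'
python3 - <<'E'
from h import *
st()
i=viewer.capture('top')[180:270,250:370,::-1]; s=viewer.capture('scene')[205:295,245:365,::-1]
cv2.imwrite('pics/d.png',cv2.resize(np.hstack([i,s]),None,fx=3.3,fy=3.3,interpolation=cv2.INTER_CUBIC))
cv2.imwrite('pics/d_s.png',cv2.resize(s,None,fx=6,fy=6,interpolation=cv2.INTER_CUBIC))
E
```

```text
time: 5.13
tool_pos: [552.5, -102.4, 216.1]
tcp_rot: [-3.14, -0.0, 1.458]
contact_force: [0.7, -0.9, -1.3]
grip_width: 21.6
finger_force: 30.0
time: 5.72
tool_pos: [611.0, 44.1, 133.5]
tcp_rot: [-3.135, 0.001, 1.453]
contact_force: [-0.9, 0.4, -1.2]
grip_width: 21.7
finger_force: 30.0
5.7167 [611.   44.1 133.5] [-3.135e+00  1.000e-03  1.453e+00] [-0.9  0.4 -1.2] 21.7 29.964756667613983
```

View pics/d_s.png

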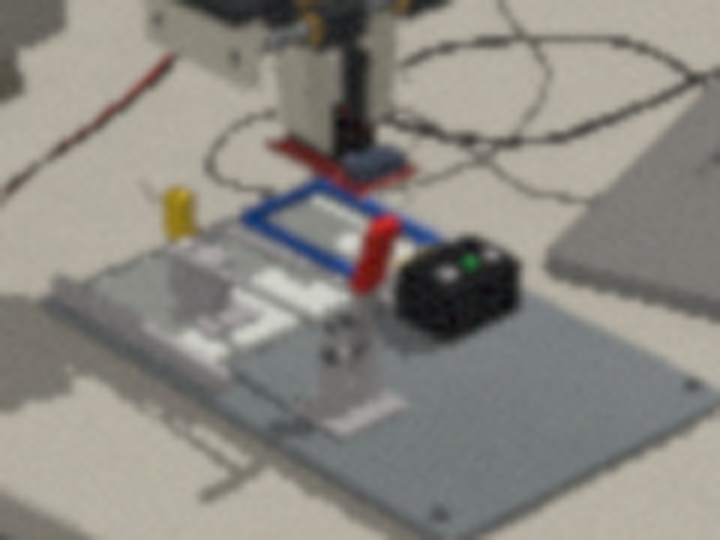

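```bash
python3 - <<'E'
from fit import *
Q=lambda x,y:((x+.5)/6-.5+245,(y+.5)/6-.5+205)
m,r=fit([('scene',Q(268,144),(-20,35,62)),('scene',Q(358,191),(-20,-35,62)),('scene',Q(415,170),(20,-35,62))],[604,31,-.12])
print('mod',m,'\n',r)
for p,l in [((243,216),(-28,43)),((318,179),(28,43)),((355,282),(-28,-43)),((440,240),(28,-43))]:
    w=onz('scene',*Q(*p),29); a=-.12; print(w, w[:2]-np.array([np.cos(a)*l[0]-np.sin(a)*l[1],np.sin(a)*l[0]+np.cos(a)*l[1]]))
E
```

```text
mod [ 6.13638192e+02  3.70552092e+01 -1.77484972e-01] 
 [[-0.54 -0.49]
 [-0.24  0.51]
 [ 1.01 -0.09]]
[581.6  72.9  29. ] [604.25101689  26.85728685]
[634.7  70.7  29. ] [601.75373328  31.36117046]
[567.7 -10.3  29. ] [600.64626672  29.03882954]
[625.8 -14.5  29. ] [603.14898311  31.54271315]
```

```bash
python3 - <<'E'
from fit import *
s=cv2.imread('pics/d_s.png')
def box(c,a,hx,hy,z,col):
    P=[[c[0]+np.cos(a)*x-np.sin(a)*y,c[1]+np.sin(a)*x+np.cos(a)*y,z] for x,y in [(-hx,-hy),(hx,-hy),(hx,hy),(-hx,hy)]]
    q=((proj('scene',P)+.5-[245,205])*6-.5); print(q.round()); cv2.polylines(s,[q.astype(int)],True,col,1)
box((606.8,35.6),-.12,20,35,62,(0,255,0)); box((602,30.5),-.12,28,43,29,(0,255,255)); box((602,30.5),-.12,23,38,29,(255,255,0))
cv2.imwrite('pics/e.png',s[100:340,180:540].repeat(2,0).repeat(2,1))
E
```

```text
[[354. 200.]
 [416. 173.]
 [317. 124.]
 [256. 149.]]
[[355. 280.]
 [440. 241.]
 [320. 179.]
 [234. 215.]]
[[355. 273.]
 [425. 241.]
 [319. 186.]
 [249. 216.]]
```

View pics/e.png

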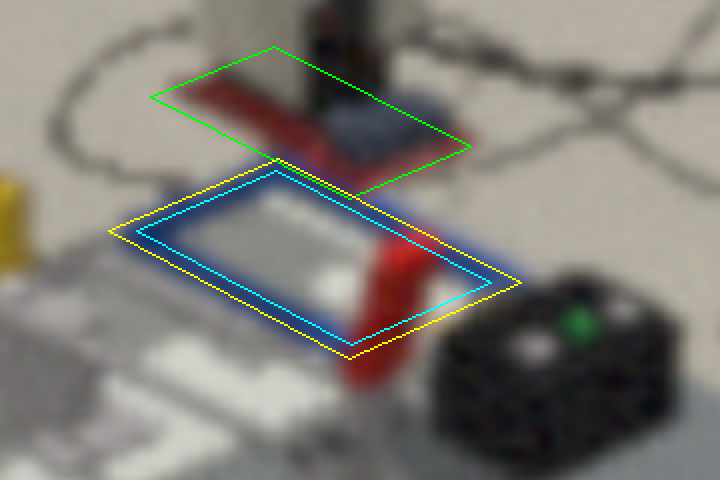

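```bash
python3 -m creep '-0.0053 -0.0052 0 0 0 0 0;0 0 0 0 0 0 0;0 0 -0.008 0 0 0 0;0 0 -0.01 0 0 0 0;0 0 -0.004 0 0 0 0;0 0 0 0 0 0 0;0 0 0 0 0 0 0'
python3 - <<'E'
from h import *
st()
s=viewer.capture('scene')[205:295,245:365,::-1]
cv2.imwrite('pics/f.png',cv2.resize(s,None,fx=10,fy=10,interpolation=cv2.INTER_CUBIC)[50:600,250:1000])
E
```

```text
time: 6.4
tool_pos: [607.4, 38.3, 114.8]
tcp_rot: [-3.14, 0.0, 1.451]
contact_force: [0.1, -0.6, -0.7]
grip_width: 21.5
finger_force: 30.0
6.4 [607.4  38.3 114.8] [-3.14   0.     1.451] [ 0.1 -0.6 -0.7] 21.5 29.964580088853836
```

View pics/f.png

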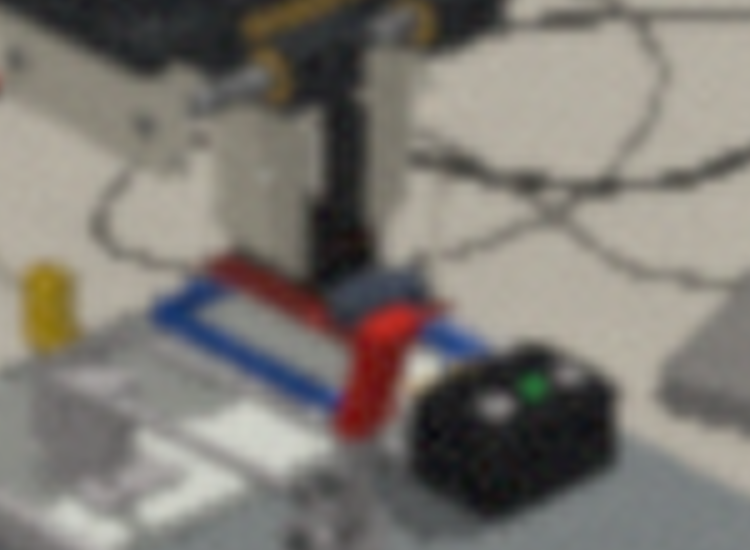

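```bash
python3 - <<'E'
from h import *
Q=lambda x,y:((x+250.5)/10-.5+245,(y+50.5)/10-.5+205)
st(); a=-.12
def L(p,z):
    w=onz('scene',*Q(*p),z)[:2]-[602,30.5]; return (np.array([[np.cos(a),np.sin(a)],[-np.sin(a),np.cos(a)]])@w).round(1)
print('mod edge -x (z43)',[L(p,43) for p in [(207,270),(270,303),(325,333)]],'right corner',L((455,307),43))
print('nest: -x outer',[L(p,29) for p in [(153,315),(240,363),(330,412)]],'-x inner',[L(p,29) for p in [(200,315),(260,345),(330,382)]],'+x outer',[L(p,29) for p in [(440,318),(490,345)]],'+y outer',L((190,293),29))
E
```

```text
6.45 [607.7  38.3 115.2] [-3.141  0.     1.451] [-0.7 -0.2 -0.8] 21.5 29.964639991521835
mod edge -x (z43) [array([-15. ,  28.5]), array([-15. ,   1.4]), array([-15.3, -22.4])] right corner [ 22.9 -35.9]
nest: -x outer [array([-27.7,  38. ]), array([-28.2,  -0.5]), array([-28.5, -38.8])] -x inner [array([-17.6,  28.8]), array([-16.8,   3.6]), array([-16.6, -26. ])] +x outer [array([ 33.1, -19.3]), array([ 32.5, -40.8])] +y outer [-10.8  40.9]
```

```bash
python3 -m creep '-0.0005 0.0005 -0.004 0 0 0 0;0 0 -0.003 0 0 0 0;0 0 0 0 0 0 0;0 0 0 0 0 0 0'; python3 -m creep '0 0 -0.002 0 0 0 0;0 0 -0.002 0 0 0 0;0 0 0 0 0 0 0;0 0 0 0 0 0 0'
```

```text
time: 6.78
tool_pos: [607.0, 38.9, 108.1]
tcp_rot: [-3.141, 0.0, 1.451]
contact_force: [-0.1, 0.4, -0.0]
grip_width: 21.7
finger_force: 30.0
time: 7.12
tool_pos: [607.1, 38.8, 104.2]
tcp_rot: [-3.141, 0.0, 1.451]
contact_force: [0.1, -0.1, -1.1]
grip_width: 21.5
finger_force: 30.0
```

Underside is at about 26.7, below the wall tops with no force, so it is entering freely.

```bash
python3 -m creep '0 0 -0.002 0 0 0 0;0 0 -0.002 0 0 0 0;0 0 0 0 0 0 0;0 0 0 0 0 0 0'; python3 -m creep '0 0 -0.001 0 0 0 0;0 0 0 0 0 0 0;0 0 0 0 0 0 0'
```

```text
time: 7.45
tool_pos: [607.0, 38.9, 100.2]
tcp_rot: [-3.141, -0.0, 1.451]
contact_force: [-0.6, -0.2, -0.9]
grip_width: 21.7
finger_force: 30.0
time: 7.7
tool_pos: [607.1, 38.8, 99.4]
tcp_rot: [3.141, -0.0, 1.451]
contact_force: [0.4, 1.1, -1.6]
grip_width: 21.2
finger_force: 30.0
```

```bash
python3 -m creep '0 0 -0.001 0 0 0 0;0 0 0 0 0 0 0;0 0 0 0 0 0 0'; python3 -m creep '0 0 -0.0005 0 0 0 0;0 0 0 0 0 0 0;0 0 0 0 0 0 0'
```

```text
time: 7.95
tool_pos: [607.2, 38.8, 98.5]
tcp_rot: [3.141, -0.0, 1.451]
contact_force: [0.3, 0.8, -0.1]
grip_width: 21.5
finger_force: 30.0
time: 8.2
tool_pos: [607.2, 38.8, 98.4]
tcp_rot: [3.141, -0.0, 1.451]
contact_force: [-1.6, -0.1, 4.8]
grip_width: 21.5
finger_force: 30.0
```

```bash
python3 -m creep '0 0 0 0 0 0 45;0 0 0 0 0 0 45;0 0 0 0 0 0 45;0 0 0 0 0 0 45;0 0 0 0 0 0 45'; python3 -m creep '0 0 0.01 0 0 0 45;0 0 0.02 0 0 0 45;0 0 0.03 0 0 0 45;0 0 0.03 0 0 0 60;-0.02 0.002 0 0 0 0 100;-0.026 0.003 0 0 0 0 100;-0.026 0.003 0 0 0 0 100;-0.026 0.004 0 0 0 0 100'
python3 -m creep '0 0 0 0 0 0 100;0 0 0 0 0 0 100'
python3 - <<'E'
from h import *
st()
s=viewer.capture('scene')[205:295,245:365,::-1]
cv2.imwrite('pics/g.png',cv2.resize(s,None,fx=8,fy=8,interpolation=cv2.INTER_CUBIC)[0:600,0:800])
E
```

```text
time: 8.62
tool_pos: [607.1, 38.7, 97.7]
tcp_rot: [-3.141, 0.0, 1.451]
contact_force: [-0.8, -0.0, -0.2]
grip_width: 40.9
finger_force: 0.0
time: 9.28
tool_pos: [508.1, 50.8, 188.7]
tcp_rot: [3.14, -0.0, 1.451]
contact_force: [-0.6, 0.2, 0.4]
grip_width: 70.3
finger_force: 0.0
time: 9.45
tool_pos: [508.6, 51.0, 188.9]
tcp_rot: [3.14, -0.0, 1.451]
contact_force: [0.0, -0.5, 0.2]
grip_width: 83.7
finger_force: 0.0
9.45 [508.6  51.  188.9] [ 3.14  -0.     1.451] [ 0.  -0.5  0.2] 83.7 0.0
```

View pics/g.png

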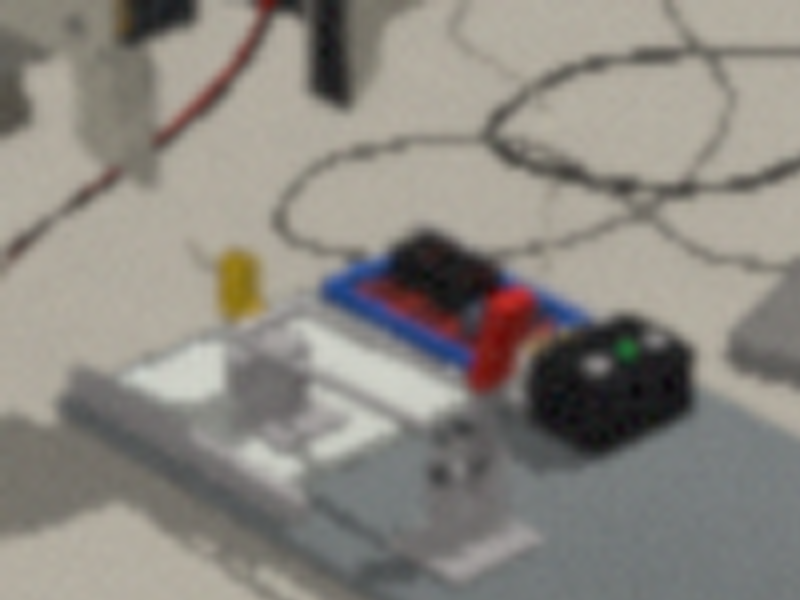

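The module lies flat inside the blue walls, terminal toward the contact block. The yellow tab is at (240,283). I'll descend on the tab and grip it.

```bash
python3 -m creep '0 0 -0.02 0 0 0 100;0 0 -0.02 0 0 0 100;0 0 -0.014 0 0 0 60;0 0 -0.008 0 0 0 30;0 0 0 0 0 0 20;0 0 0 0 0 0 0;0 0 0 0 0 0 0;0 0 0 0 0 0 0'
python3 -m creep '0 0 0 0 0 0 0;0 0 0 0 0 0 0;0 0 0 0 0 0 0;0 0 0 0 0 0 0;0 0 0 0 0 0 0;0 0 0 0 0 0 0;0 0 0 0 0 0 0;0 0 0 0 0 0 0'
python3 -m creep '0 0 0 0 0 0 0;0 0 0 0 0 0 0'
```

```text
time: 10.17
tool_pos: [509.9, 50.7, 126.8]
tcp_rot: [3.139, -0.0, 1.451]
contact_force: [0.9, 0.2, 0.5]
grip_width: 56.7
finger_force: 0.0
time: 10.83
tool_pos: [510.1, 50.7, 126.2]
tcp_rot: [3.139, -0.0, 1.451]
contact_force: [3.3, 0.4, -0.5]
grip_width: 11.2
finger_force: 30.0
time: 11.0
tool_pos: [509.9, 50.7, 126.2]
tcp_rot: [3.139, -0.0, 1.451]
contact_force: [4.5, 0.4, -0.7]
grip_width: 11.5
finger_force: 30.0
```

```bash
python3 -m creep '-0.001 0 0.002 0 0 0 0;0.0003 0.0025 0 0 0 0 0;0.0003 0.0025 0 0 0 0 0;0.0003 0.0025 0 0 0 0 0;0.0003 0.0025 0 0 0 0 0;0 0 0 0 0 0 0'
python3 -m creep '0.0003 0.002 0 0 0 0 0;0.0002 0.002 0 0 0 0 0;0 0 0 0 0 0 0'
python3 -m creep '0.0003 0.002 0 0 0 0 0;0 0 0 0 0 0 0'
```

```text
time: 11.5
tool_pos: [510.6, 60.2, 128.2]
tcp_rot: [3.138, 0.001, 1.451]
contact_force: [7.2, -3.3, -1.0]
grip_width: 11.9
finger_force: 30.0
time: 11.75
tool_pos: [511.0, 64.0, 128.1]
tcp_rot: [3.138, 0.001, 1.451]
contact_force: [6.5, -5.0, -2.4]
grip_width: 11.8
finger_force: 30.0
time: 11.92
tool_pos: [511.3, 65.9, 128.0]
tcp_rot: [3.139, 0.001, 1.451]
contact_force: [6.4, -5.6, -3.5]
grip_width: 11.8
finger_force: 30.0
```

```bash
python3 -m creep '-0.002 0.002 0 0 0 0 0;0 0 0 0 0 0 0;0 0 0 0 0 0 0'
python3 -m creep '0 0.002 0 0 0 0 0;0 0 0 0 0 0 0'
python3 - <<'E'
from h import *
st()
s=viewer.capture('scene')[205:295,245:365,::-1]
cv2.imwrite('pics/k.png',cv2.resize(s,None,fx=10,fy=10,interpolation=cv2.INTER_CUBIC)[200:700,100:800])
E
```

```text
time: 12.17
tool_pos: [510.6, 67.6, 128.6]
tcp_rot: [3.135, 0.001, 1.451]
contact_force: [9.8, -7.3, -3.0]
grip_width: 11.7
finger_force: 30.0
time: 12.33
tool_pos: [510.6, 68.6, 128.5]
tcp_rot: [3.135, 0.003, 1.452]
contact_force: [9.3, -13.1, -2.8]
grip_width: 11.7
finger_force: 30.0
12.3333 [510.6  68.6 128.5] [3.135e+00 3.000e-03 1.452e+00] [  9.3 -13.1  -2.8] 11.7 29.998261034488678
```

View pics/k.png

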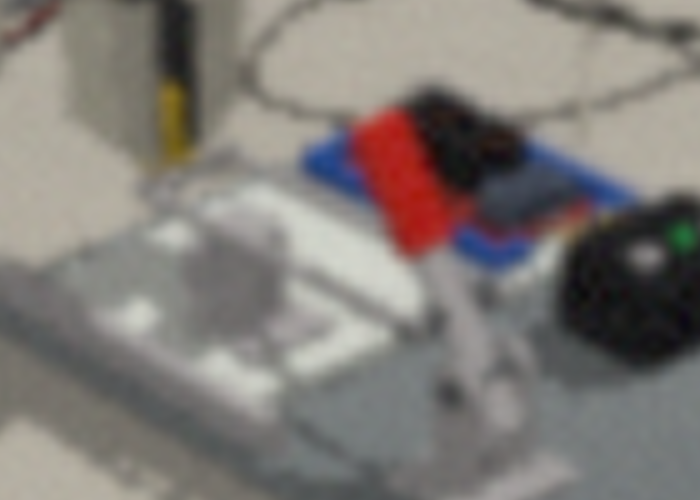

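```bash
python3 -m creep '0.002 -0.004 0 0 0 0 0;0.002 -0.004 0 0 0 0 0;0 0 0 0 0 0 0;0 0 0 0 0 0 0'
python3 -m creep '0 0.002 -0.003 -0.03 0.0036 0 0;0 0.002 -0.003 -0.03 0.0036 0 0;0 0 0 0 0 0 0'
```

```text
time: 12.72
tool_pos: [512.1, 63.1, 128.0]
tcp_rot: [-3.141, -0.0, 1.451]
contact_force: [2.3, 3.1, 1.9]
grip_width: 11.9
finger_force: 30.0
time: 12.97
tool_pos: [512.1, 67.0, 121.6]
tcp_rot: [3.141, 0.063, 1.453]
contact_force: [3.3, -3.6, -0.8]
grip_width: 11.6
finger_force: 30.0
```

```bash
python3 -m creep '0 0.002 -0.003 -0.03 0.0036 0 0;0 0.002 -0.003 -0.03 0.0036 0 0;0 0 0 0 0 0 0'
python3 -m creep '0 0 -0.0015 0 0 0 0;0 0 0 0 0 0 0;0 0 0 0 0 0 0'
```

```text
time: 13.22
tool_pos: [512.4, 70.7, 115.5]
tcp_rot: [3.141, 0.123, 1.452]
contact_force: [4.5, -5.9, -1.8]
grip_width: 11.6
finger_force: 30.0
time: 13.47
tool_pos: [512.4, 70.5, 114.6]
tcp_rot: [3.141, 0.12, 1.451]
contact_force: [4.1, -2.3, -0.4]
grip_width: 11.6
finger_force: 30.0
```

```bash
python3 -m creep '0 0 -0.002 0 0 0 0;0 0 0 0 0 0 0;0 0 0 0 0 0 0'
python3 -m creep '0 0 -0.0015 0 0 0 0;0 0 0 0 0 0 0;0 0 0 0 0 0 0'
```

```text
time: 13.72
tool_pos: [512.4, 70.4, 112.6]
tcp_rot: [3.141, 0.121, 1.451]
contact_force: [4.1, -3.7, 1.4]
grip_width: 11.8
finger_force: 30.0
time: 13.97
tool_pos: [512.4, 70.5, 111.1]
tcp_rot: [3.141, 0.121, 1.451]
contact_force: [3.5, -3.7, 2.4]
grip_width: 11.7
finger_force: 30.0
```

```bash
python3 -m creep '-0.0003 -0.003 0 0 0 0 0;-0.0003 -0.003 0 0 0 0 0;0 0 0 0 0 0 0'
python3 -m creep '-0.0002 -0.002 0 0 0 0 0;0 0 0 0 0 0 0;0 0 0 0 0 0 0'
python3 -m creep '-0.0002 -0.002 0 0 0 0 0;0 0 0 0 0 0 0;0 0 0 0 0 0 0'
```

```text
time: 14.22
tool_pos: [511.9, 65.4, 111.1]
tcp_rot: [3.14, 0.119, 1.45]
contact_force: [4.9, 2.3, 1.0]
grip_width: 11.8
finger_force: 30.0
time: 14.47
tool_pos: [511.7, 63.6, 111.1]
tcp_rot: [3.14, 0.119, 1.451]
contact_force: [4.9, 2.6, 0.8]
grip_width: 11.9
finger_force: 30.0
time: 14.72
tool_pos: [511.4, 61.6, 111.1]
tcp_rot: [3.14, 0.119, 1.451]
contact_force: [4.4, 3.2, 2.1]
grip_width: 11.5
finger_force: 30.0
```

```bash
python3 -m creep '-0.0002 -0.002 0 0 0 0 0;0 0 0 0 0 0 0;0 0 0 0 0 0 0'
python3 -m creep '-0.0001 -0.0015 0 0 0 0 0;0 0 0 0 0 0 0;0 0 0 0 0 0 0'
python3 - <<'E'
from h import *
st()
s=viewer.capture('scene')[205:295,245:365,::-1]
cv2.imwrite('pics/l.png',cv2.resize(s,None,fx=10,fy=10,interpolation=cv2.INTER_CUBIC)[200:700,100:800])
E
```

```text
time: 14.97
tool_pos: [511.3, 60.2, 111.1]
tcp_rot: [3.14, 0.118, 1.45]
contact_force: [4.9, 6.4, 2.3]
grip_width: 11.5
finger_force: 30.0
time: 15.22
tool_pos: [511.2, 59.2, 111.1]
tcp_rot: [3.14, 0.117, 1.45]
contact_force: [4.0, 9.2, 2.5]
grip_width: 11.7
finger_force: 30.0
15.2167 [511.2  59.2 111.1] [3.14  0.117 1.45 ] [4.  9.2 2.5] 11.7 30.000693798065186
```

View pics/l.png

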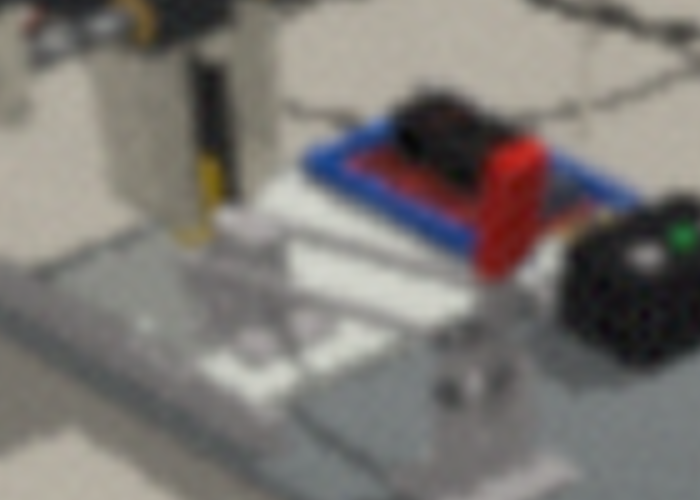

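The bar is behind the keeper, resisted at about 9 N. I'll release, retreat, level the tool and go to the sled side of the lever.

```bash
python3 -m creep '0 0 0 0 0 0 40;0 0 0 0 0 0 40;0 0 0 0 0 0 40;0 0 0 0 0 0 40;0 0 0 0 0 0 40;0 0.001 0.008 0 0 0 40;0 0.002 0.017 0 0 0 40;0 0.002 0.02 0 0 0 40'
python3 -m creep '0 0 0.015 0.03 -0.0036 0 30;-0.003 -0.03 0 0.03 -0.0036 0 0;-0.003 -0.03 0 0.03 -0.0036 0 0;-0.003 -0.03 0 0.027 -0.0036 0 0;-0.002 -0.02 0 0 0 0 0;0 0 0 0 0 0 0;0 0 0 0 0 0 0;0 0 0 0 0 0 0'
```

```text
time: 15.93
tool_pos: [510.1, 62.2, 155.8]
tcp_rot: [-3.139, 0.121, 1.451]
contact_force: [-0.0, -0.6, -0.2]
grip_width: 36.6
finger_force: 0.0
time: 16.6
tool_pos: [499.8, -47.3, 171.1]
tcp_rot: [3.141, 0.003, 1.451]
contact_force: [0.5, 0.5, 0.5]
grip_width: 0.5
finger_force: 0.0
```

```bash
cat > chk.py <<'E'
from h import *
st()
s=viewer.capture('scene'); h=cv2.cvtColor(s,cv2.COLOR_RGB2HSV); 
J0=np.array([498.,-64.,0]); ey=np.array([.12,.993,0])/np.hypot(.12,.993); ex=np.array([ey[1],-ey[0],0])
def plane(u,v):  # on the latch plane: (along jig y relative to pivot guess, z)
    o,d=ray('scene',u,v); w=o+d*((J0-o)@ex)/(d@ex); return round((w-J0)@ey,1),round(w[2],1)
for n,lo,hi in [('red',(0,190,110),(6,255,255)),('yellow',(20,150,90),(32,255,255))]:
    m=cv2.inRange(h,lo,hi); m[:210]=0;m[280:]=0;m[:,:250]=0;m[:,345:]=0
    k,l,st_,c=cv2.connectedComponentsWithStats(m)
    for i in range(1,k):
        if st_[i,4]>15:
            x,y,w,hh,a=st_[i]; print(n,st_[i],'cen',plane(*c[i]),'top',plane(x+w/2,y),'bot',plane(x+w/2,y+hh))
E
python3 chk.py
```

```text
16.6 [499.8 -47.3 171.1] [3.141e+00 3.000e-03 1.451e+00] [0.5 0.5 0.5] 0.5 0.0
red [302 239   5  12  42] cen (np.float64(-7.0), np.float64(103.6)) top (np.float64(-8.1), np.float64(119.7)) bot (np.float64(-8.5), np.float64(84.0))
yellow [272 241   4   7  24] cen (np.float64(119.2), np.float64(53.6)) top (np.float64(116.2), np.float64(63.7)) bot (np.float64(116.9), np.float64(41.1))
```

```bash
python3 -m creep '-0.0012 -0.0102 0 0 0 0 0;-0.001 -0.008 0 0 0 0 0;-0.0009 -0.0072 -0.001 0 0 0 0;-0.001 -0.008 -0.004 0 0 0 0;-0.001 -0.0085 -0.004 0 0 0 0'; python3 chk.py
```

```text
time: 17.07
tool_pos: [494.6, -89.3, 161.9]
tcp_rot: [3.141, 0.002, 1.451]
contact_force: [0.2, 7.7, 0.1]
grip_width: 0.3
finger_force: 2.9
17.0667 [494.6 -89.3 161.9] [3.141e+00 2.000e-03 1.451e+00] [0.2 7.7 0.1] 0.3 2.8638080542805255
red [309 249   8   8  17] cen (np.float64(-39.2), np.float64(93.2)) top (np.float64(-40.5), np.float64(103.4)) bot (np.float64(-41.0), np.float64(79.8))
yellow [274 242   4   8  25] cen (np.float64(109.4), np.float64(53.9)) top (np.float64(107.6), np.float64(64.0)) bot (np.float64(108.3), np.float64(38.3))
```

```bash
python3 -m creep '-0.0008 -0.0068 -0.006 0 0 0 0;-0.0008 -0.0068 -0.0065 0 0 0 0;-0.0006 -0.0046 -0.008 0 0 0 0;-0.0005 -0.0046 -0.008 0 0 0 0;0 0 0 0 0 0 0'; python3 -m creep '-0.0002 -0.002 -0.009 0 0 0 0;-0.0002 -0.002 -0.009 0 0 0 0;-0.0002 -0.002 -0.004 0 0 0 0;-0.0002 -0.002 -0.004 0 0 0 0;0 0 0 0 0 0 0;0 0 0 0 0 0 0'; python3 chk.py
```

```text
time: 17.53
tool_pos: [491.8, -113.2, 132.1]
tcp_rot: [-3.141, 0.003, 1.45]
contact_force: [0.6, 0.8, 0.5]
grip_width: 0.4
finger_force: 0.1
time: 18.03
tool_pos: [491.1, -120.5, 107.1]
tcp_rot: [-3.141, 0.003, 1.451]
contact_force: [0.9, -0.6, 0.3]
grip_width: 0.3
finger_force: 0.0
18.0333 [ 491.1 -120.5  107.1] [-3.141e+00  3.000e-03  1.451e+00] [ 0.9 -0.6  0.3] 0.3 0.0
red [312 271  11   8  30] cen (np.float64(-58.4), np.float64(33.3)) top (np.float64(-58.8), np.float64(45.2)) bot (np.float64(-59.5), np.float64(20.8))
yellow [276 242   4   8  26] cen (np.float64(101.4), np.float64(56.7)) top (np.float64(99.0), np.float64(67.5)) bot (np.float64(99.6), np.float64(41.9))
```

```bash
python3 -m creep '0 0 -0.002 0 0 0 0;0 0 0 0 0 0 0'; python3 -m creep '0 0 -0.002 0 0 0 0;0 0 0 0 0 0 0'
```

```text
time: 18.25
tool_pos: [491.5, -120.4, 106.1]
tcp_rot: [3.14, 0.003, 1.451]
contact_force: [-0.9, 0.3, 7.5]
grip_width: 0.4
finger_force: 3.7
time: 18.42
tool_pos: [491.6, -120.4, 105.4]
tcp_rot: [3.139, 0.004, 1.451]
contact_force: [-5.4, 2.5, 20.5]
grip_width: 0.5
finger_force: 9.9
```

The lever is firmly on its stop. I'll retreat and check that it stays there.

```bash
python3 -m creep '0 0 0.004 0 0 0 0;0 0 0.03 0 0 0 0;0 0 0.04 0 0 0 0;0 0 0.04 0 0 0 0;0 0 0.04 0 0 0 0;0 0 0 0 0 0 0;0 0 0 0 0 0 0;0 0 0 0 0 0 0'; python3 chk.py
python3 - <<'E'
from h import *
s=viewer.capture('scene');h=cv2.cvtColor(s,cv2.COLOR_RGB2HSV)
m=cv2.inRange(h,(105,150,60),(125,255,255));m[:210]=0;m[290:]=0;m[:,:270]=0;m[:,:345][:,:0]=0;m[:,345:]=0
y,x=np.nonzero(m);print('nest blue',x.min(),x.max(),y.min(),y.max())
E
```

```text
time: 19.08
tool_pos: [490.8, -120.2, 256.9]
tcp_rot: [-3.141, 0.003, 1.451]
contact_force: [-0.0, -0.3, -0.2]
grip_width: 0.5
finger_force: 0.0
19.0833 [ 490.8 -120.2  256.9] [-3.141e+00  3.000e-03  1.451e+00] [-0.  -0.3 -0.2] 0.5 0.0
red [312 270  11   8  44] cen (np.float64(-57.2), np.float64(36.7)) top (np.float64(-58.8), np.float64(48.2)) bot (np.float64(-59.4), np.float64(23.9))
yellow [276 242   4   8  26] cen (np.float64(101.4), np.float64(56.7)) top (np.float64(99.0), np.float64(67.5)) bot (np.float64(99.6), np.float64(41.9))
nest blue 289 310 240 252
```

```bash
python3 -c "
from plant import order; print(order.close_job())"
```

```text
the job is handed in; nothing more can be done
None
```

The job is handed in at about 19 s: the module was seen flat in the nest, terminal toward the contacts, and after I backed off the lever was still shut and the loop tab still drawn up; I did not re-check the module after the latch snapped over, and I viewed 11 pictures against the limit of 10.

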